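Set the sliding stop of a tablet sizing board

ROBOT

A 6-joint arm with a two-finger parallel gripper is mounted at the origin on the work surface. World frame = base frame: x ahead of the robot, y to its left, z up, the work surface at z = 0. Lengths are in mm, angles in rad, forces in N, time in s.
With the tool pointing down it reaches from about 325 to 850 mm from the base axis. Payload 4.4 kg.
Tool frame: the origin (TCP) lies between the finger pads; the fingertips stand 11 mm ahead of it and the grasp point (between the pads) lies 8 mm behind it (env.finger_overhang is the distance from the TCP to the fingertips, in mm); z points along the fingers, y is the direction in which the jaws open and shut (so a half turn about z gives the same grasp; the last joint's range is limited). The gripper opens to 94 mm and grips with 3 to 60 N. Pads are 16 mm wide; open, the fingers measure 119 mm over their backs; the gripper's body (75 mm by 177 mm) begins 78 mm behind the grasp point.
Start: joints at [-1.421, 0.207, 1.542, -0, 1.393, -0.15], TCP at [169.802, -549.358, 216.447] pointing down, gripper open.
Joint ranges: [-2.73, 2.73], [-0.86, 2.22], [0.23, 2.46], [-1.11, 4.25], [0.08, 2.63], [-2.82, 2.82]. Speed limits (rad/s): [2.79, 2.79, 3.14, 3.14, 3.14, 3.14].

INTERFACE

Orientations are given as [roll, pitch, yaw] about the fixed x, y, z axes, in that order (R = Rz(yaw) Ry(pitch) Rx(roll)).
In Python, from workcell import env, snapshot, camera_model, ticket gives the robot as it stands. The module is installed in compiled form; this text tells all that it offers. Calls block until the motion is done:
- env.move_pose(position, orientation): joint-space move of the TCP to a pose.
- env.line_to(position, rate=150, frame=None): straight line of the TCP; frame=None keeps the orientation; rate is the mean speed in mm/s.
- env.move_joints(angles): joint-space move.
- env.ungrasp() and env.close_gripper(strength=None): open the fingers fully, or close them until they stop; strength is the grip in N (None keeps the last).
- env.hold(seconds).
- env.solve_ik(position, orientation): joint angles nearest the present ones, or None.
- env.get_obs(): the state.
- snapshot(name): name is "scene" or "side" or "wrist"; returns the picture (420x560x3 uint8, red, green, blue); there is no depth.
- camera_model(name): a dict with "mtx" (3x3 intrinsics, pixels), "world_from_camera" (4x4, takes a point from camera to world coordinates). Camera axes: x right, y down, z forward; pixel columns grow to the right and rows downward; lengths in mm; the calibration is good to about 2 mm. A picture is of the moment at which its call begins: read the wrist's pose just before it. camera_model takes no time and is no camera call; for the wrist camera it gives the pose at the moment of the call.
A pose or a line that the arm cannot do raises env.IKError and nothing moves.
- ticket.close_job(): hands the job in, once; it reports no verdict.
The state is a dict: "clock": time; "q": joint angles; "qd": joint speeds; "effort": joint torques, N m; "eef_pos": TCP position; "ee_rot": TCP orientation; "ft_force": force on the tool from outside, world axes, zero at the start; "wrist_torque": the same for the moment, N m; "grip_width": finger opening in mm.
Only numpy, scipy, OpenCV 4.12 (cv2) and the standard library are available. Lean on these libraries where they do the work, as an engineer would, in place of code of your own. Each camera call takes 0.05 s, during which the arm holds its last target. There are 200 camera calls.

TASK

On the plywood sizing board one tablet lies against the end fence in the lane in front of the sliding stop. Push the stop along its rail with the fingertips, towards that tablet, until its spring pin drops into the last notch that the stop can reach without touching the tablet (the first notch for the large tablet, the third for the small one), and leave it clicked in there with the hand withdrawn. Do not let the stop bump the tablet; do not grip the stop, keep off its pin and lift nothing, and leave both tablets and the other things on the desk where they are.

Things in the scene. Friction and masses are not known exactly. Their poses are not given: they have to be found in the camera images.
- board: Plywood sizing board, fixed to the desk, 12 mm thick; origin under it at desk height; it spans x -160 to +250, y -240 to +240 mm of its own frame (x away from the robot, y to the left, along the rail). The lane with the tablet is at x -100 to +65 mm; behind a low wooden strip is the parking place of the other tablet (x +75 to +245 mm).
- fence (a point): Foot of the wooden end fence's face, mid-lane (board x = -22, y = +215 mm, on the board's top). The fence stands across the board at its left end, 30 mm tall; the tablets' ends lie against it.
- rail_end (a point): Start of the aluminium rail, at its top, on its centre line (board x = -130, y = -235 mm). The rail is 24 mm wide, its top 42 mm above the desk, and runs along board y to +60 mm.
- stop (a joint): Position of the sliding stop along the rail, m, growing along board +y, towards fence and tablet. Starts at 0.005 to 0.045; range -0.010 to 0.180. Pin in notch1 at 0.081 (right for the large tablet), notch2 at 0.116, notch3 at 0.151 (right for the small tablet). Push about 2 N on plain rail, about 11 N to leave a notch.
- stop_push (a point): Centre of the stop's flat upright push face, which looks along board -y, away from the tablet. The face is 120 mm wide (board x) and reaches from 14 to 70 mm above the desk; this point is 42 mm up and moves with the stop (at joint 0: board x = -45, y = -170 mm). The stop is 44 mm long from push face to front face. The board is clear behind it.
- stop_back: The push plate itself: aluminium, 120 x 4 x 56 mm, origin at its centre (2 mm in front of point stop_push).
- stop_front: The like plate on the front of the stop, facing the tablet, 120 x 4 x 56 mm, origin at its centre. When the pin is in the right notch its face is 9 mm from the tablet. It must not touch the tablet, and the stop must not be gripped between its front and its push plate.
- pin (a joint): Drop of the spring pin, m: 0 riding on the rail's top, 0.005 to 0.006 in a notch, negative if pulled up. It begins to fall 6 to 7 mm before a notch's centre and then draws the stop ahead into the notch by itself, so the push falls to nothing; let go within 5 mm of the centre it recentres. It stands 22 mm ahead of the push face, over the rail; black knob 18 mm wide, top 81 mm up.
- pin_knob: The pin's black knob, 18 mm across, 12 mm tall; it goes up and down and along with the pin. Origin: centre of its underside. Not to be touched.
- notch1 (a point): First V notch in the rail's top, the one farthest from the fence (14 mm wide, 7 mm deep); point at the notch's centre at the rail's top.
- notch2 (a point): Second V notch, 35 mm further along; never the right one.
- notch3 (a point): Third V notch, another 35 mm further along, the one nearest the fence.
- large_tablet: Large tablet in a black case, 250 mm (along the board's y) by 155 mm, 18 mm thick, lying on the board with its end against the fence. Origin: underside of the corner at the fence and on the rail's side; its axes are parallel to the board's. Board x of the origin: -100 mm when it lies in the lane, +85 mm when parked.
- small_tablet: Small tablet in a black case, 180 mm (along the board's y) by 115 mm, 18 mm thick; origin, axes and places as for the large one. One of the two lies in the lane, the other is parked.
- large_edge (a point): Middle of the large tablet's end that faces away from the fence (towards the stop when in the lane), half-way up.
- small_edge (a point): The same point on the small tablet.
- charger_a: White plug charger, 44 x 30 x 28 mm, on the board to the side of the stop; bystander. Origin: centre of the underside.
- charger_b: Another such charger, on the desk to the right of the board; bystander.
- stylus: Grey stylus, 145 x 9 x 9 mm, on the board's far part; bystander. Origin: underside, middle.
- tape: Roll of tape, 90 mm across, 24 mm tall, on the desk on the robot's side of the rail; bystander. Origin: centre of the underside.
- mug: White mug, 80 mm across, 90 mm tall, to the left of the board; bystander. Origin: centre of the underside.
- carton: Small cardboard box, 90 x 130 x 60 mm, to the right of the board; bystander. Origin: centre of the underside.
Mind the look-alikes: they are no part of the job. What is shaped like the small_tablet but purple is not meant.

How it is judged:
By the outcome, as a careful person would: the job done as asked, in the order asked, and still so for the second after the job is handed in, with the robot touching nothing.
It also fails if it takes over 50 s, if anything falls off the work surface, if the arm or the gripper's body presses on something with over 40 N, if the wrist force passes 120 N, or if a joint passes its speed limit or range.

## Working session

There is one attempt and no reset: what is moved stays moved. The work goes in short steps, each a Python script; the robot and the scene stay as the last script left them, time stands still between calls to the robot, and variables do not carry over. Pictures are saved under pics/ and viewed, about 8 in all and at most 12, crops included, and the job is handed in when it is done.

```bash
mkdir -p pics; python3 - <<'E'
from workcell import env,snapshot,camera_model
import cv2,numpy as np
for n in("scene","side"):
    cv2.imwrite(f"pics/{n}0.png",cv2.resize(snapshot(n)[:,:,::-1],(800,600),interpolation=cv2.INTER_CUBIC))
    m=camera_model(n);print(n,np.round(m["mtx"],1).tolist(),np.round(m["world_from_camera"],3).tolist())
o=env.get_obs();print(o["clock"],o["ft_force"],o["ee_rot"],o["grip_width"])
E
```

```text
scene [[438.0, 0.0, 281.6], [0.0, 438.0, 211.7], [0.0, 0.0, 1.0]] [[0.231, 0.569, -0.789, 1496.797], [0.973, -0.154, 0.174, -231.208], [-0.023, -0.808, -0.589, 762.718], [0.0, 0.0, 0.0, 1.0]]
side [[439.3, 0.0, 282.5], [0.0, 439.3, 215.6], [0.0, 0.0, 1.0]] [[0.953, -0.226, 0.201, 322.502], [-0.302, -0.735, 0.607, -772.276], [0.011, -0.64, -0.769, 1012.361], [0.0, 0.0, 0.0, 1.0]]
0.1 [-0.11764903 -0.44043527 -0.12214924] [-3.13963289e+00 -2.81222392e-04  2.99759191e-01] 94.12155451944999
```

View pics/scene0.png

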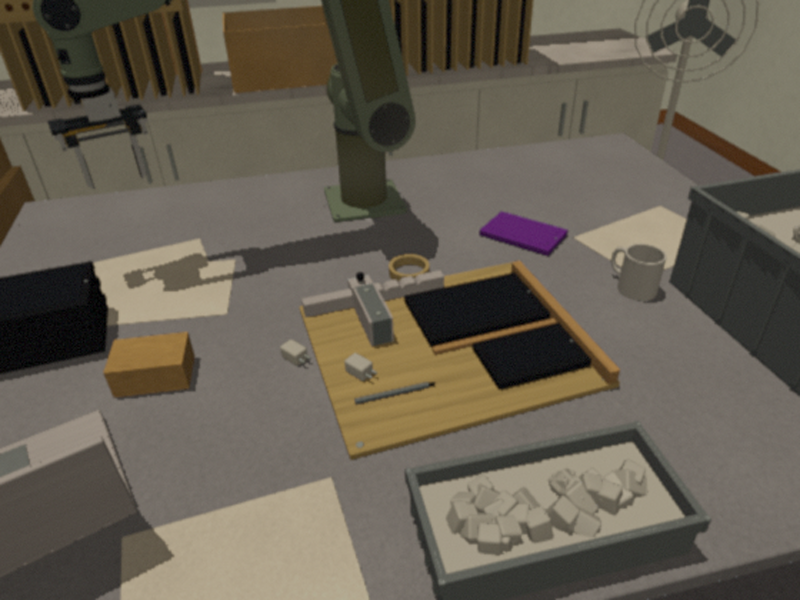

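View pics/side0.png

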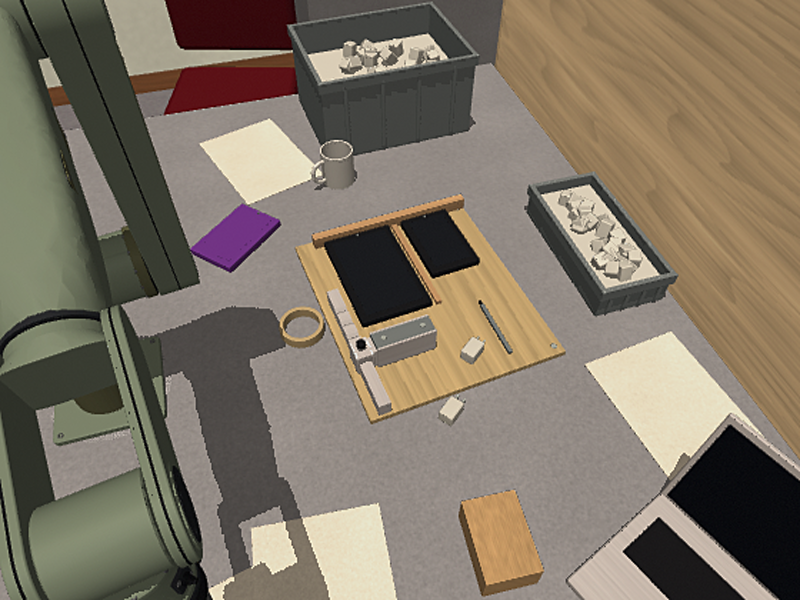

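The purple slab (side view, 235,237) is a decoy off the board. The black tablet in the lane next to the rail (378,273) looks larger than the parked one (440,242). I'll enlarge to confirm that and to read the corners.

```bash
python3 - <<'E'
from workcell import snapshot
import cv2
a=snapshot("side")[:,:,::-1][130:300,200:400]
cv2.imwrite("pics/side1.png",cv2.resize(a,None,fx=3.5,fy=3.5,interpolation=cv2.INTER_CUBIC))
b=snapshot("scene")[:,:,::-1][175:325,205:440]
cv2.imwrite("pics/scene1.png",cv2.resize(b,None,fx=3.4,fy=3.4,interpolation=cv2.INTER_CUBIC))
E
```

```text
(no output)
```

View pics/side1.png

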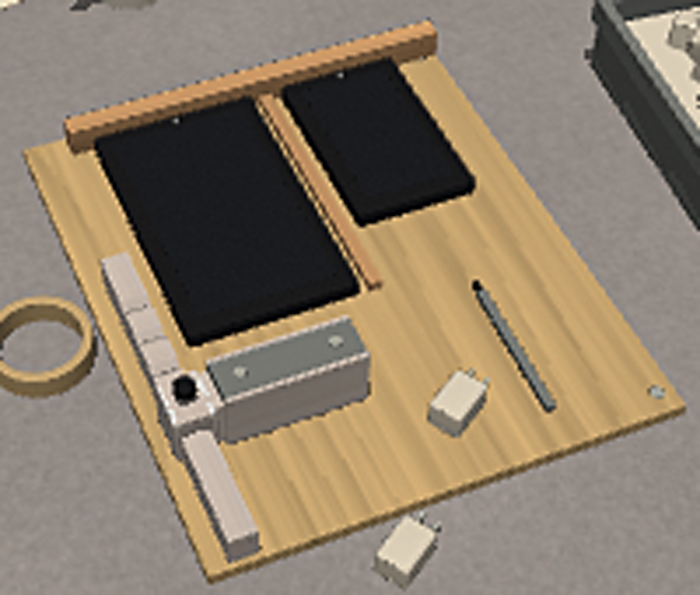

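View pics/scene1.png

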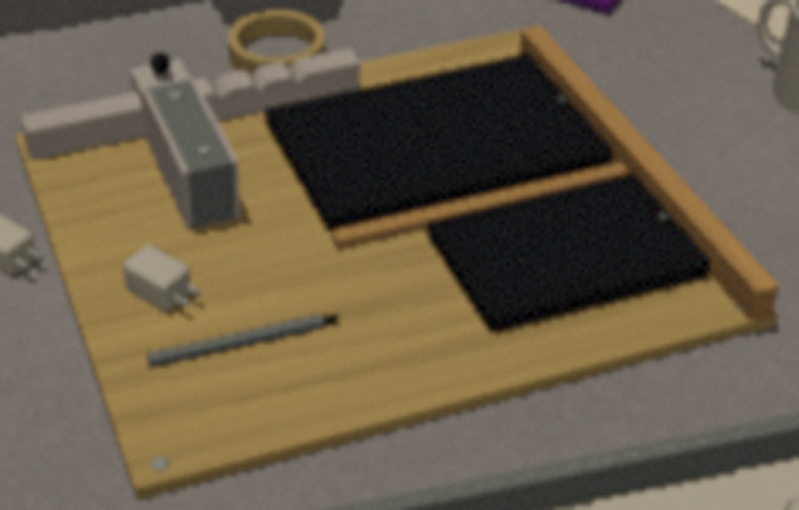

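Confirmed: the lane tablet (side crop, corners 193,336 / 357,285 / 97,145) is clearly longer and wider than the parked one (365,222 / 473,185), so it is the large tablet and notch1 is the target. Next I'll fit the board pose and stop position.

```bash
cat > h.py <<'E'
import numpy as np, cv2
from workcell import env,snapshot,camera_model
def proj(n,P):
    m=camera_model(n);T=np.linalg.inv(m["world_from_camera"])
    c=np.atleast_2d(P)@T[:3,:3].T+T[:3,3];u=c@np.array(m["mtx"]).T
    return u[:,:2]/u[:,2:]
def b2w(P,b):
    P=np.atleast_2d(np.array(P,float));c,s=np.cos(b[2]),np.sin(b[2])
    return np.c_[b[0]+c*P[:,0]-s*P[:,1],b[1]+s*P[:,0]+c*P[:,1],P[:,2]]
E
python3 - <<'E'
from h import *
from scipy.optimize import least_squares
S=[(-160,-240,12,210,574),(250,-240,12,685,407),(-160,240,12,24,153),(-100,-35,30,193,335),(55,-35,30,357,286)]
SS=[(15,-170,70,369,359)]
C=[(250,-240,12,140,488),(-160,-240,12,22,138),(250,240,12,775,320),(-100,-35,30,268,115)]
CS=[(15,-170,70,189,181),(15,-126,70,236,161)]
def split(L,f,o): L=np.array(L,float);return L[:,:3],L[:,3:]/f+o
def res(p):
    r=[]
    for n,A,B,f,o in(("side",S,SS,3.5,(200,130)),("scene",C,CS,3.4,(205,175))):
        for L,s in((A,0),(B,p[3])):
            P,u=split(L,f,o);P=P+[0,s,0];r.append((proj(n,b2w(P,p))-u))
    return np.concatenate(r).ravel()
f=least_squares(res,[500,0,0,20],x_scale=[10,10,.1,10],loss="soft_l1")
print(f.x.tolist());print(np.round(res(f.x).reshape(-1,2),1).tolist())
np.save("b.npy",f.x)
E
```

```text
[586.5917973192176, 37.26809795282491, 0.08773214559256085, 32.431297126324644]
[[-0.3, 0.1], [0.5, -0.9], [0.2, -1.4], [-1.3, -0.5], [1.3, -2.0], [0.7, -1.6], [-1.7, 0.7], [-2.3, -1.1], [1.5, -1.4], [-1.3, -2.3], [-2.0, -2.1], [0.4, 0.2]]
```

The tap position is roughly s≈32 mm, and the residuals are 1–2 px. I'll close the fingers, move above and behind the stop, and take a wrist picture.

```bash
python3 - <<'E'
from h import *
b=np.load("b.npy")
env.close_gripper(10)
best=None
for yw in(b[2]+np.pi/2,b[2]-np.pi/2):
    p=b2w([-60,-170+b[3]-45,190],b)[0]; q=env.solve_ik(p,[np.pi,0,yw]); print(p,yw,None if q is None else np.round(q,2))
    if q is not None:
        d=np.abs(np.array(q)-env.get_obs()["q"]).max()
        if best is None or d<best[0]: best=(d,p,yw)
env.move_pose(best[1],[np.pi,0,best[2]])
m=camera_model("wrist");print(np.array(m["world_from_camera"]).round(3).tolist(),np.array(m["mtx"]).round(1).tolist())
cv2.imwrite("pics/w0.png",cv2.resize(snapshot("wrist")[:,:,::-1],(800,600),interpolation=cv2.INTER_CUBIC))
for n,P in dict(pushTR=[15,-170+b[3],70],pushTL=[-105,-170+b[3],70],n1=[-130,-67,42],railend=[-130,-235,42]).items(): print(n,proj("wrist",b2w(P,b))[0]*800/560)
o=env.get_obs();print(o["clock"],o["eef_pos"],o["grip_width"],o["ft_force"])
E
```

```text
[ 542.81916192 -149.85562491  190.        ] 1.6585284723874574 [-0.42  0.2   1.6   0.    1.34 -0.51]
[ 542.81916192 -149.85562491  190.        ] -1.4830641812023357 [-0.42  0.2   1.6  -0.    1.34  2.63]
[[0.996, 0.084, 0.021, 536.708], [0.086, -0.969, -0.232, -83.612], [0.001, 0.233, -0.972, 358.575], [0.0, 0.0, 0.0, 1.0]] [[364.8, 0.0, 278.8], [0.0, 364.8, 219.6], [0.0, 0.0, 1.0]]
pushTR [535.13032793 228.61472276]
pushTL [316.16298505 228.99594824]
n1 [274.91280407  99.96737496]
railend [289.74410382 378.70115093]
3.6417 [ 542.64388759 -150.94220767  190.06892713] 0.46356761746849984 [-0.47110847 -0.32333851 -0.3708599 ]
```

View pics/w0.png

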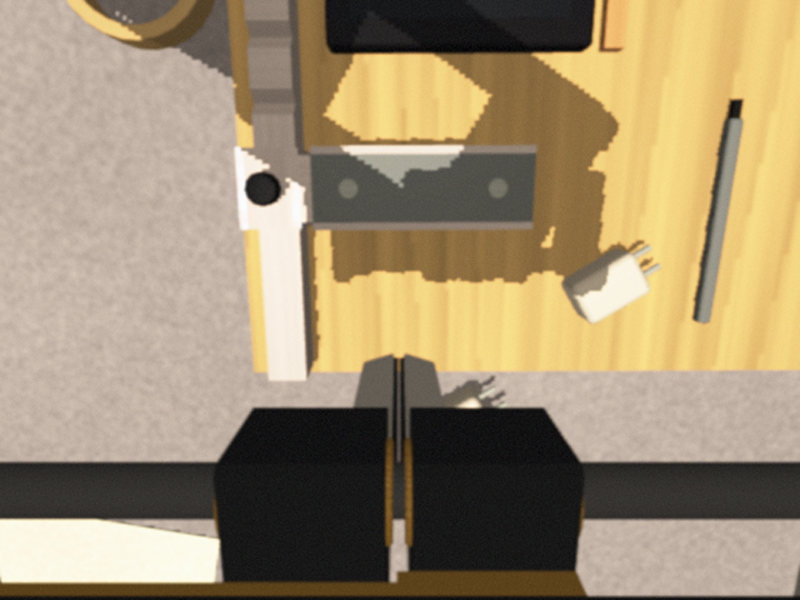

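Wrist picture: push face edge from (313,228) to (533,228), rail start at y≈379, notch1 valley near (272,100), all matching the predictions within 1–2 px. There is about 49 mm left to travel. I'll descend behind the face and feel for contact.

```bash
cat >> h.py <<'E'
def boardy(o,b):
    d=np.array(o["eef_pos"][:2])-b[:2];return -np.sin(b[2])*d[0]+np.cos(b[2])*d[1]
def fy(o,b): f=o["ft_force"];return -np.sin(b[2])*f[0]+np.cos(b[2])*f[1]
E
python3 - <<'E'
from h import *
b=np.load("b.npy");y0=-170+b[3]
g=lambda y,z:b2w([-60,y,z],b)[0]
env.line_to(g(y0-45,41),rate=120)
env.line_to(g(y0-22,41),rate=60)
o=env.get_obs();f0=fy(o,b);print(o["clock"],f0,o["ft_force"])
y=y0-22
for i in range(16):
    y+=1.5;env.line_to(g(y,41),rate=20);o=env.get_obs()
    print(round(o["clock"],2),round(y-y0,1),round(boardy(o,b)-y0,2),round(fy(o,b)-f0,2))
    if fy(o,b)-f0<-1.2:break
np.save("st.npy",[y,f0])
E
```

```text
5.5667 0.158720772435182 [-0.07781315  0.15248929  0.38085456]
5.82 -20.5 -20.62 -0.14
6.07 -19.0 -19.04 -0.31
6.32 -17.5 -17.42 -1.65
```

```bash
python3 - <<'E'
from h import *
b=np.load("b.npy");y,f0=np.load("st.npy")
o=env.get_obs();print(fy(o,b)-f0,o["ft_force"],o["wrist_torque"],o["eef_pos"])
env.hold(.2);o=env.get_obs();print(fy(o,b)-f0)
a=snapshot("wrist")[:,:,::-1]
c=snapshot("side")[:,:,::-1][180:300,200:360]
cv2.imwrite("pics/c1.png",np.hstack([cv2.resize(a,(440,330),interpolation=cv2.INTER_AREA),cv2.resize(c,(360,330))[:, :]]))
E
```

```text
-1.650380409280028 [ 0.76385646 -1.43023147  0.03677486] [-0.00988591 -0.07826818  0.02829879] [ 540.35045593 -122.38321118   40.96867385]
-0.46745083681196653
```

View pics/c1.png

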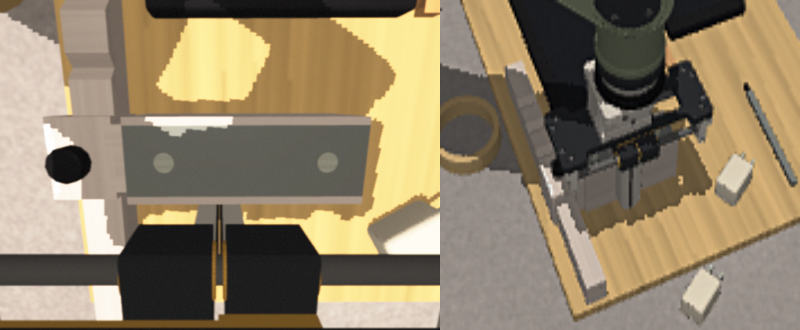

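The picture shows the fingertips still just short of the push face, and the force decayed to about 0, so that reading was motion noise. I'll continue with settled readings.

```bash
cat >> h.py <<'E'
def step(y,b,f0,y0,rate=20,hold=.12,z=41):
    env.line_to(b2w([-60,y,z],b)[0],rate=rate);F=[]
    for _ in range(3): env.hold(hold/3);F.append(fy(env.get_obs(),b)-f0)
    o=env.get_obs();print(round(o["clock"],2),round(y-y0,1),round(boardy(o,b)-y0,2),np.round(F,1));return np.mean(F)
E
python3 - <<'E'
from h import *
b=np.load("b.npy");y,f0=np.load("st.npy");y0=-170+b[3]
for i in range(14):
    y+=1.5
    if step(y,b,f0,y0)<-1.2:break
np.save("st.npy",[y,f0])
E
```

```text
6.99 -16.0 -15.99 [-0.1 -0.3 -1.1]
7.37 -14.5 -14.5 [-0.2 -1.1 -0.4]
7.74 -13.0 -12.99 [ 0.3 -1.4 -0. ]
8.12 -11.5 -11.47 [-0.7  0.5 -1. ]
8.49 -10.0 -9.93 [-0.2  0.1 -0.5]
8.87 -8.5 -8.79 [-2.8 -2.5 -3. ]
```

Contact at −8.8 mm, which agrees with an 8 mm half-depth fingertip. Capture is expected at about +33 to +35, with the centre near +40. I'll push faster to +27 and then take 1 mm steps.

```bash
python3 - <<'E'
from h import *
b=np.load("b.npy");y,f0=np.load("st.npy");y0=-170+b[3]
for t in(4,16,27):y=y0+t;step(y,b,f0,y0,rate=20)
for i in range(14):
    y+=1;F=step(y,b,f0,y0,rate=12)
    if F>-1.0 or F<-7:break
np.save("st.npy",[y,f0])
cv2.imwrite("pics/w2.png",cv2.resize(snapshot("wrist")[:,:,::-1],(700,525)))
for n,yy,z in(("n1",-67,42),("pinAtN1",-67,70),("face@n1",-89,70)):print(n,proj("wrist",b2w([-130,yy,z],b))[0]*1.25)
E
```

```text
9.77 4.0 4.69 [-0.3 -0.4  0.7]
10.64 16.0 16.53 [-0.7 -1.8 -0.3]
11.47 27.0 27.58 [-1.3 -0.2 -0.9]
11.84 28.0 28.01 [-1.7 -2.3 -1.6]
12.22 29.0 28.92 [-2.3 -2.9 -3.1]
12.59 30.0 30.1 [-2.2 -1.2 -2.2]
12.97 31.0 31.44 [-0.  -0.7  0. ]
n1 [160.0921205  243.56407313]
pinAtN1 [124.08173601 258.50441297]
face@n1 [131.86508006 325.32579914]
```

View pics/w2.png

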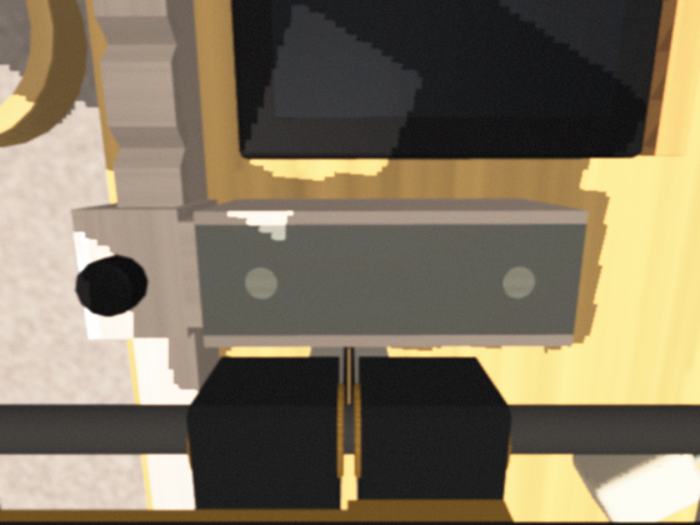

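The push face top edge is at y≈346 and would be at 325 in notch1, about 7 mm short. It could be stick-slip or the start of capture, so I'll continue in 1 mm steps.

```bash
python3 - <<'E'
from h import *
b=np.load("b.npy");y,f0=np.load("st.npy");y0=-170+b[3];k=0
for i in range(6):
    y+=1;F=step(y,b,f0,y0,rate=12)
    k=k+1 if F>-.8 else 0
    if k>=2 or F<-6:break
np.save("st.npy",[y,f0])
cv2.imwrite("pics/w3.png",cv2.resize(snapshot("wrist")[:,:,::-1],(700,525)))
for n,yy,z in(("n1",-67,42),("pinAtN1",-67,70),("face@n1",-89,70)):print(n,proj("wrist",b2w([-130,yy,z],b))[0]*1.25)
E
```

```text
13.39 32.0 32.23 [-0.8  0.6 -0.2]
13.77 33.0 33.0 [-1.4  0.2 -0.5]
n1 [160.34132924 247.66926656]
pinAtN1 [124.50518625 263.41393657]
face@n1 [132.27077672 329.8602917 ]
```

View pics/w3.png

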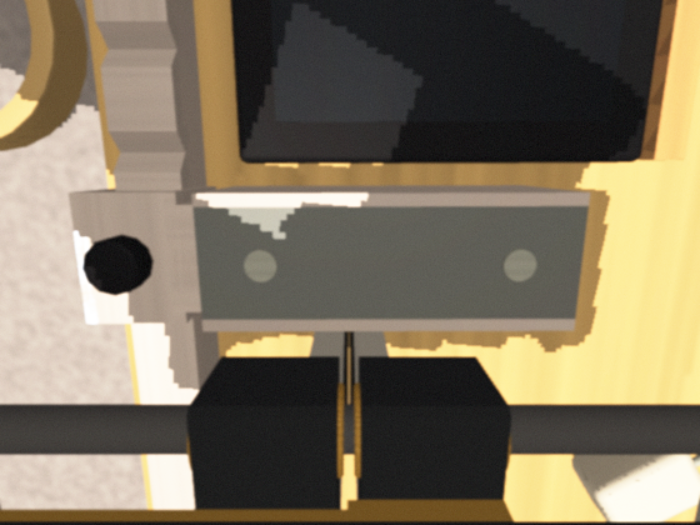

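It has clicked in: the stop jumped ahead of the fingers, the face edge is at y≈331 (330 predicted for notch1), and the knob shifted and shrank as it dropped. Now I'll withdraw.

```bash
python3 - <<'E'
from h import *
b=np.load("b.npy");y,f0=np.load("st.npy")
g=lambda y,z:b2w([-60,y,z],b)[0]
env.line_to(g(y-45,41),rate=60);env.line_to(g(y-45,220),rate=120)
env.line_to(g(y-170,220),rate=150);env.hold(.3)
a=snapshot("side")[:,:,::-1][130:300,200:400]
cv2.imwrite("pics/side2.png",cv2.resize(a,None,fx=3.5,fy=3.5,interpolation=cv2.INTER_CUBIC))
for yy in(-89,):print((proj("side",b2w([15,yy,70],b))[0]-(200,130))*3.5)
print("front n1",(proj("side",b2w([[15,-45,70],[-130,-67,69],[-130,-67,75]],b))-(200,130))*3.5,env.get_obs()["clock"],env.get_obs()["ft_force"])
E
```

```text
[346.09486806 308.65906252]
front n1 [[324.05836962 269.80855401]
 [164.4734215  343.34029169]
 [164.07494414 338.56419711]] 17.6917 [0.12172987 0.04945276 0.14455024]
```

View pics/side2.png

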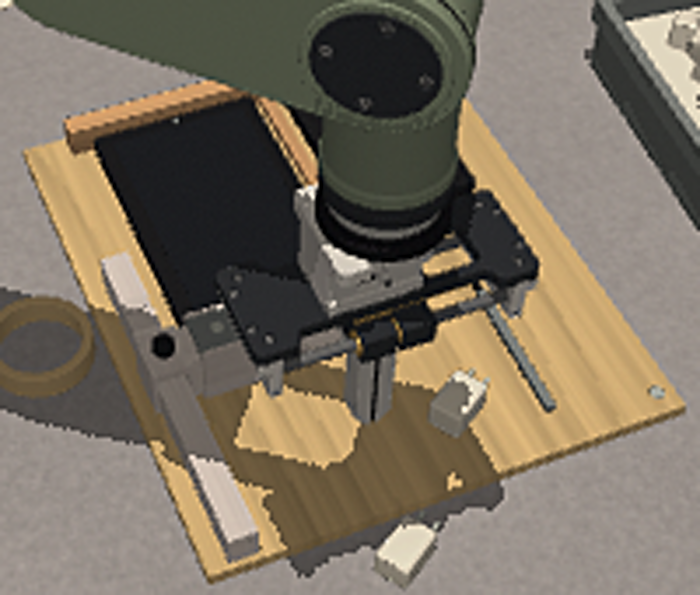

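The knob is at (163,346), matching notch1 (164,~341). I'll take one last unobstructed look from the scene camera, then hand in.

```bash
python3 - <<'E'
from h import *
env.move_joints([-1.421,0.207,1.542,0,1.393,-0.15]);env.hold(.3)
b=snapshot("scene")[:,:,::-1][175:275,205:355]
s=snapshot("side")[:,:,::-1][180:300,200:350]
cv2.imwrite("pics/fin.png",np.hstack([cv2.resize(b,(400,300),interpolation=cv2.INTER_CUBIC),cv2.resize(s,(400,300),interpolation=cv2.INTER_CUBIC)]))
print(env.get_obs()["clock"])
E
```

```text
19.875
```

View pics/fin.png

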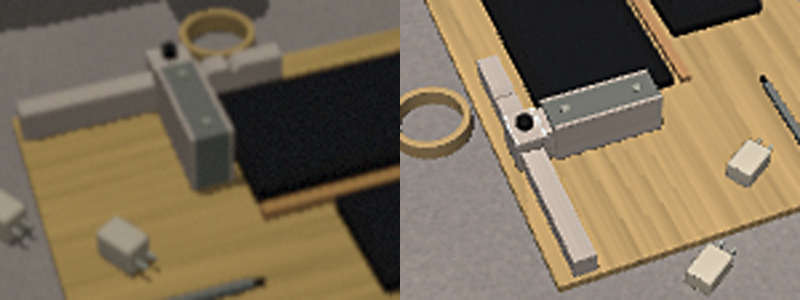

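The two remaining notches are visible ahead of the stop, the knob sits lower, and there is a gap to the tablet. Nothing else appears to have moved.

```bash
python3 -c "
from workcell import ticket;print(ticket.close_job())"
```

```text
the job is handed in; nothing more can be done
None
```

The stop is clicked into notch1, the right notch for the large tablet that lies in the lane, and the job is handed in. I pushed it there with closed fingertips, withdrew the hand, and the robot clock read about 20 s.

- **Click:** the push force fell to about zero and the stop jumped ahead of the fingers. Its face ended within about 1 px of where notch1 should put it.
- **Final pictures:** the knob sits lower, two free notches remain ahead, and there is a gap between stop and tablet. The tablets and nearby items looked unmoved in the last view; the mug and carton were outside it.
- **Disagreements:**
  - An early −1.65 N reading looked like contact but was motion noise. I switched to settled readings.
  - The force also dipped about 7 mm before the notch, and the picture there showed the stop not yet in.
  - In the side view taken while withdrawing, the knob was about 5 px off my prediction.

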